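Pack the salt and latch the camp spice crate

ROBOT

A 7-joint arm with a two-finger parallel gripper is mounted at the origin on a cart in front of the work surface, level with it; the furniture and walls round the work are solid. World frame = base frame: x ahead of the robot, y to its left, z up, the work surface at z = 0. Lengths are in m, angles in rad, forces in N, time in s.
With the tool pointing down it reaches from about 0.425 to 0.925 m from the base axis. Payload 6.8 kg.
Tool frame: the origin (TCP) lies midway between the tips of the shut fingers; the grasp point (between the pads) lies 19 mm behind it; z points along the fingers, y is the line along which they close (so a half turn about z gives the same grasp; the last joint's range is limited). The gripper opens to 85 mm and grips with 20 to 120 N. Pads are 22 mm wide; open, the fingers measure 114 mm over their backs; the gripper's body (76 mm by 85 mm) begins 54 mm behind the grasp point. The pads swing forward as they close: fully open they stand 13 mm farther back than shut.
Start: joints at [-1.328, 0.477, 0.022, 1.555, -0.011, 1.109, -0.083], TCP at [0.232, 0.634, 0.231] pointing down, gripper open.
Joint ranges: [-2.96, 2.96], [-0.34, 2.1], [-1.41, 1.46], [0.24, 2.44], [-1.37, 4.51], [0.17, 1.92], [-2.96, 2.96]. Speed limits (rad/s): [2.39, 2.39, 3.14, 3.14, 3.14, 3.14, 3.14].

INTERFACE

Orientations are given as a unit quaternion [w, x, y, z].
In Python, from station import bot, imaging gives the robot as it stands.
- The arm moves only by the tool move_arm, never from a script. Its argument "commands" is a list that holds one entry, the list of rows, each a list of 7 numbers: the shift along the tool's x, y, z in m, then the turn, a rotation vector about the tool's x, y, z in degrees, then the finger opening in m, from 0 to 0.0854. In form: [[[x, y, z, rx, ry, rz, grip], ...]]. A call has 1 to 20 rows; each row shifts and turns the commanded pose from where the row before left it, along the tool's axes as they then stand; what a row does not reach is not made up. A row lasts 1/8 s, in which the tool goes at most 62.5 mm and 10.7 degrees, less where a joint would pass 70% of its speed; a pose out of reach is approached as far as the arm can. A call is refused whole if a number of a shift passes 0.0625 or a number of a turn 10.7, either way. A call with a gripper value outside its range is refused whole. The fingers move at their own pace and stop on an object; "squeeze" is the grip in N (left out, the last holds). Time passes only in rows, so rows that do not move let the fingers close. It gives the time, the measured TCP pose, the force, the opening and the grip force at its end, in the units of the state.
- bot.get_obs(): the state, without advancing time (a new reading comes with each control period).
- imaging.read_camera(name): name is "scene" or "top" or "wrist"; returns the picture (420x560x3 uint8, red, green, blue); there is no depth.
- imaging.calibration(name): a dict with "intrinsics" (3x3 intrinsics, pixels), "extrinsics" (4x4, takes a point from camera to world coordinates); the wrist camera has in their place "mount" (4x4, takes a point from camera to tool coordinates, whose origin is the TCP and whose axes are the flange's). Camera axes: x right, y down, z forward; pixel columns grow to the right and rows downward; lengths in m; the calibration is good to about 2 mm. A picture is of the moment at which its call begins: read the wrist's pose just before it. calibration takes no time and is no camera call.
- bot.hand_in(): hands the job in; it is judged then, once.
The state is a dict: "t": time; "q": joint angles; "joint_vel": joint speeds; "joint_torque": joint torques, N m; "eef_pos": TCP position; "tool_rot": TCP orientation; "contact_force": force on the tool from outside, world axes, zero at the start; "torque": the same for the moment, N m; "gripper_width": opening from 0.0 (shut) to 1.0 (fully open); "grasp_force": force on a finger pad.
Only numpy, scipy, OpenCV 4.12 (cv2) and the standard library are available. Lean on these libraries where they do the work, as an engineer would, in place of code of your own. Each camera call takes 0.05 s, during which the arm holds its last target. There are 200 camera calls.

TASK

Stand the salt shaker upright in the empty compartment of the wooden spice crate (the one with the cork mat). Swing the crate's gate fully shut, hook the bail of the toggle latch over the keeper on the gate's end, and then press the red lever over centre until it lies flat along the crate's side, so that the gate is locked. Leave everything else where it stands.

Things in the scene. Friction and masses are not known exactly. Their poses are not given: they have to be found in the camera images.
- crate: Open-topped wooden spice crate that does not shift, 110 x 190 x 70 mm; origin at the centre of its underside, x to its back, y to its left, z up. Floor at z = 6 mm; two dividers, 36 mm high, make three bays at y = -61, 0, +61 mm, each 57 mm wide, 100 deep. Two hold jars up to z = 111 mm. The gate, hinged at the left, closes its front (-x); the latch is on its right face (y = -95 mm).
- bay_mat: Cork mat 84 x 50 x 2 mm lying in the one empty bay, fixed; origin at the centre of its underside, 6 mm above the worktop. Which bay it is varies.
- salt_mid (a point): Centre of the salt shaker, half-way up (45 mm above its foot). Clear-and-white body 44 mm in diameter up to 74 mm, narrowing to a round grey cap 34 mm in diameter that ends at 90 mm; about 0.1 kg.
- gate (a joint): Gate angle in rad: 0 = fully shut against the crate's front (a stop), grows as it swings open towards -x of the crate. It stays where it is left (light friction).
- gate_hinge (a point): Point on the gate's upright hinge axis, 35 mm up, mid-thickness, at the crate's (-60, +95) mm. Its axes turn with the gate: -y runs along the gate to the free end, -x is the outward normal. The gate is 10 mm thick, 190 mm long, its top edge 70 mm above the worktop.
- gate_mid (a point): Point on the gate's outer face, 110 mm from the hinge and 55 mm above the worktop: a good place to push it shut.
- lever (a joint): Angle of the red lever in rad: 0 = flat along the crate's side, tip to the back (a stop); grows to 1.9 as it swings out level (clockwise from above); 1.57 = straight out. It stays where left. With the bail hooked, the pull begins near 1.1, dead centre is near 0.3, below that the pull holds it at 0. 1 to 3 N at the tip close it.
- lever_pivot (a point): Point on the lever's upright pivot axis, 59.5 mm up, at the crate's (-12, -109) mm, 14 mm off the side face. Its x axis points along the lever to the tip. The lever is a flat red bar 4 mm thick, 14 mm high (z 52 to 67 mm), reaching 72 mm from the pivot; the last 12 mm are 7 mm thick.
- lever_tip (a point): Point on the lever 66 mm from the pivot, 59.5 mm up, near its end.
- bail (a joint): Angle in rad between bail and lever; 0 = as when latched (bail to the front, lever to the back). The bail's outward swing from the crate's -x direction is this minus the lever angle. It stays where left. The bail is hinged on the lever at (19.1, 5.9) mm in the lever_pivot axes, so moving the knob moves bail and lever together.
- bail_knob (a point): Centre of the red upright grip knob at the bail's end: 12 mm in diameter, from 71 to 97 mm above the worktop, this point at 84.5 mm; grip it from above, the bail turns under a light grip. From bail hinge to knob 71 mm, stretching up to 8 mm on a spring (6 N per mm). Two wire arms lie below, at 49.5 and 69.5 mm.
- bail_bar (a point): Middle of the bail's upright crossbar (6 mm in diameter, 59.5 mm above the worktop), right below the knob: the part that hooks over the keeper.
- keeper (a point): Where the middle of the crossbar sits when hooked: on the front (-x) side of the keeper, a 6 mm thick steel fin that sticks out 24 mm from the gate's free end, z 54 to 65 mm. Axes as the gate's; the fin's face is 3 mm to the +x of this point. With the gate shut this point is at the crate's (-67, -105) mm.
- keeper_lip (a point): Front end of the lip at the keeper's outer tip, 59.5 mm up; axes as the gate's. The lip is 5 mm thick (y) and runs from here 4 mm in +x before it is level with the point keeper, 11.5 mm to its -y. A bar coming from outside must pass more than 3 mm to the -x of this point, go in (+y) by 8 mm or more, then be drawn back in +x.
- jar_one: Spice jar with black cap standing in one of the bays, 41 mm in diameter, 105 mm high; its origin is the centre of its underside, z up
- jar_two: Spice jar with black cap standing in another bay, 41 mm in diameter, 105 mm high; its origin is the centre of its underside, z up
- jar_three: Spice jar with black cap on the worktop, 41 mm in diameter, 105 mm high; its origin is the centre of its underside, z up
- garlic: Bulb of garlic, 48 x 50 x 51 mm; its origin is the centre of its underside, z up
- dropper: Small brown dropper bottle, 33 mm in diameter, 102 mm high; its origin is the centre of its underside, z up
- lemon: Lemon, 83 x 58 x 58 mm, at the left; its origin is the centre of its underside, z up
- mug: Green and white mug, 78 x 116 x 101 mm with its handle, at the back; its origin is the centre of its underside, z up
- tin: Tomato tin, 75 mm in diameter, 110 mm high, at the back; its origin is the centre of its underside, z up
- spoon: Teaspoon lying near the front edge, 130 x 27 x 11 mm, long along its x; its origin is the centre of its underside, z up
- salt: The salt shaker itself; its origin is the centre of its underside, z up
Things that resemble listed ones, but are neither listed nor needed, are in the scene too. What is shaped like the salt but blue is not meant.

How it is judged:
On the way:
1. with the gate shut and the lever still open, the bail's crossbar is hooked over the keeper, inside its lip (x of bail_bar in the frame of keeper between -0.005 and 0.005 m and y of bail_bar in the frame of keeper between -0.011 and 0.011 m and value of joint gate below 0.06 rad and value of joint lever above 0.4 rad), for 0.1 s.
At the end, for the whole second after the job is handed in: The gate is shut (within 0.03 rad), the bail's crossbar sits in the keeper (within 5 mm along its pull and 11 mm across), the lever lies flat (within 0.08 rad), and the salt shaker stands upright (within 0.15 rad) and still on the cork mat in the empty bay, its foot at the mat's height within 7 mm (x of bail_bar in the frame of keeper between -0.005 and 0.005 m and y of bail_bar in the frame of keeper between -0.011 and 0.011 m and value of joint gate below 0.03 rad and value of joint lever below 0.08 rad and x of salt_mid in the frame of bay_mat between -0.04 and 0.04 m and y of salt_mid in the frame of bay_mat between -0.02 and 0.02 m and height (world z) of salt_mid between 0.046 and 0.06 m and angle between salt_mid's own z axis and vertical below 0.15 rad and linear speed of salt below 0.02 m/s); the robot touches nothing.
It fails at once if one of the other things (jars, garlic, dropper bottle, lemon, mug, tin, spoon) is moved by more than 40 mm (distance of any of jar_one, jar_two, garlic, dropper, jar_three, lemon, mug, tin, spoon from where it was at the start of the episode above 0.04 m).
It also fails if it takes over 58 s, if anything falls off the work surface, if the arm or the gripper's body presses on something with over 40 N, if the wrist force passes 120 N, or if a joint passes its speed limit or range.

## Working session

There is one attempt and no reset: what is moved stays moved. The work goes in short steps, Python scripts to look and compute and a tool call to move; the robot and the scene stay as the last step left them, time stands still between calls to the robot, and variables do not carry over. Pictures are saved under pics/ and viewed, at most 10 in all, crops included, and the job is handed in when it is done.

Besides the shell and the picture viewer there is one more tool, called after "Request:" as name([rows], argument=value, ...), one row to a line, values as JSON. move_arm: Moves the arm, as the interface text tells. Its arguments: {"type":"object","properties":{"commands":{"type":"array","items":{"type":"array","items":{"type":"array","items":{"type":"number"}}}},"squeeze":{"type":"number"}},"required":["commands"]}

```bash
mkdir -p pics; python3 - <<'E'
from station import bot, imaging
import cv2, numpy as np
o=bot.get_obs(); print({k:np.round(v,3).tolist() for k,v in o.items()})
for n in("scene","top"):
    im=imaging.read_camera(n); np.save(f"pics/{n}0.npy",im); cv2.imwrite(f"pics/{n}0.png",im[...,::-1])
    c=imaging.calibration(n); print(n,c["intrinsics"],np.round(c["extrinsics"],4))
print(imaging.calibration("wrist"))
E
```

```text
{'t': 0.0, 'q': [-1.328, 0.478, 0.022, 1.556, -0.012, 1.109, -0.083], 'joint_vel': [0.001, -0.001, -0.001, -0.0, 0.002, 0.002, 0.001], 'joint_torque': [-0.001, -59.645, 1.608, -28.119, 0.012, 0.01, -0.0], 'eef_pos': [0.232, 0.633, 0.23], 'tool_rot': [-0.0, 0.174, 0.985, -0.001], 'contact_force': [-0.974, 0.057, 0.385], 'torque': [0.009, 0.031, 0.003], 'grasp_force': 0.0, 'gripper_width': 1.003}
scene [[542.95716214   0.         284.75619158]
 [  0.         542.95716214 197.29070476]
 [  0.           0.           1.        ]] [[ 7.816e-01 -3.722e-01  5.006e-01 -7.690e-02]
 [-6.237e-01 -4.672e-01  6.266e-01 -7.496e-01]
 [ 7.000e-04 -8.020e-01 -5.973e-01  8.108e-01]
 [ 0.000e+00  0.000e+00  0.000e+00  1.000e+00]]
top [[409.80361666   0.         282.32693634]
 [  0.         409.80361666 207.69904362]
 [  0.           0.           1.        ]] [[-4.4400e-02 -9.7790e-01  2.0450e-01  2.8390e-01]
 [-9.9900e-01  4.3300e-02 -1.0100e-02  2.6900e-02]
 [ 1.0000e-03 -2.0470e-01 -9.7880e-01  1.1811e+00]
 [ 0.0000e+00  0.0000e+00  0.0000e+00  1.0000e+00]]
{'intrinsics': array([[343.80080842,   0.        , 281.00257788],
       [  0.        , 343.80080842, 203.51454347],
       [  0.        ,   0.        ,   1.        ]]), 'mount': array([[ 7.07851066e-04, -9.58522884e-01, -2.85014700e-01,
         7.32321739e-02],
       [ 9.99999656e-01,  5.55078883e-04,  6.16792783e-04,
         1.56803702e-03],
       [-4.33004356e-04, -2.85015038e-01,  9.58522947e-01,
        -1.43393644e-01],
       [ 0.00000000e+00,  0.00000000e+00,  0.00000000e+00,
         1.00000000e+00]])}
```

View pics/scene0.png

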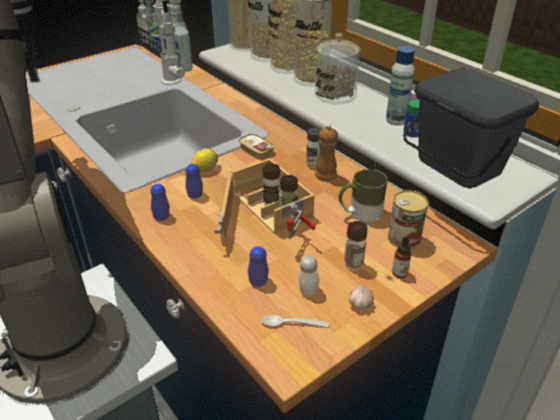

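View pics/top0.png

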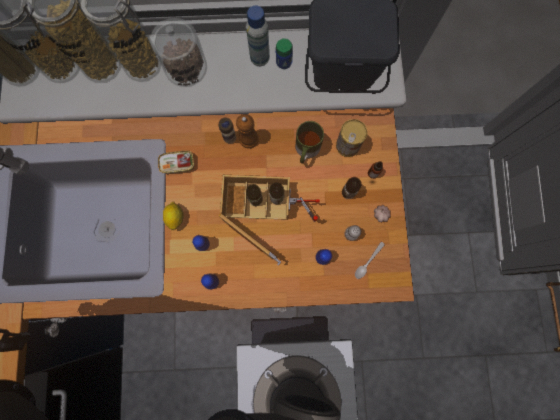

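Scene: the white salt shaker with its grey cap is at scene (309,275) / top (353,233). It could be confused with the blue shakers at scene (258,266), (194,181) and (160,201), the pepper mill at (327,155) and the jars. I choose the white and grey one. The empty bay is the left one, at top (235,198). The gate is half open, with its free end at top (283,262), and the latch is at top (308,205). Next is a close crop.

```bash
python3 - <<'E'
import numpy as np, cv2
a=np.load("pics/top0.npy")[165:275,210:375]; b=np.load("pics/scene0.npy")[150:310,200:340]
A=cv2.resize(a,None,fx=4.8,fy=4.8,interpolation=cv2.INTER_CUBIC)
cv2.imwrite("pics/crop_top.png",A[...,::-1])
B=cv2.resize(b,None,fx=3.7,fy=3.7,interpolation=cv2.INTER_CUBIC)
cv2.imwrite("pics/crop_scene.png",B[...,::-1])
E
```

```text
(no output)
```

View pics/crop_top.png

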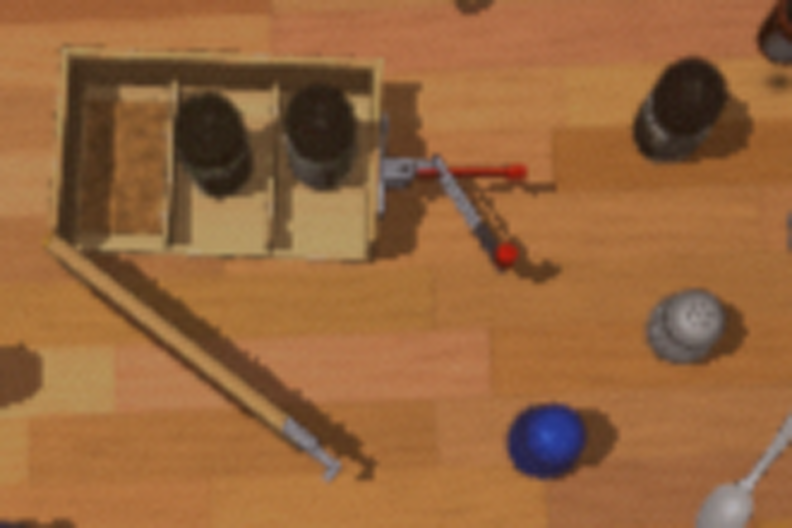

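View pics/crop_scene.png

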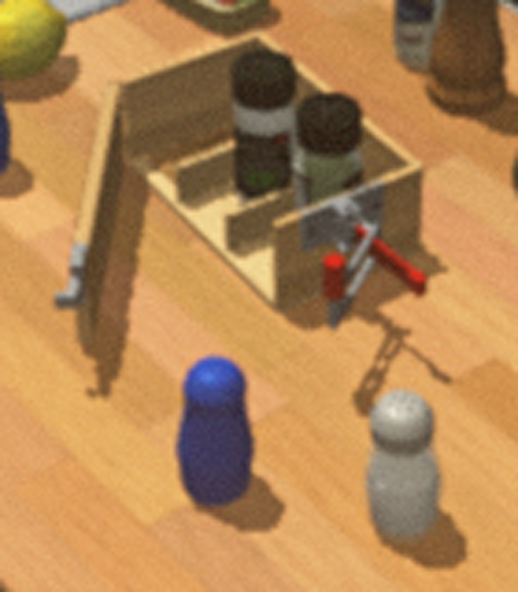

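```bash
cat > h.py <<'E'
from station import bot, imaging
import numpy as np, cv2
def cam(n,o=None):
    c=imaging.calibration(n)
    if n!="wrist": return c["intrinsics"],c["extrinsics"]
    from scipy.spatial.transform import Rotation as R
    T=np.eye(4); q=o["tool_rot"]; T[:3,:3]=R.from_quat([q[1],q[2],q[3],q[0]]).as_matrix(); T[:3,3]=o["eef_pos"]
    return c["intrinsics"],T@c["mount"]
def ray(n,p,o=None):
    K,E=cam(n,o); d=E[:3,:3]@np.linalg.inv(K)@[p[0],p[1],1]; return E[:3,3],d/np.linalg.norm(d)
def plane(n,p,z,o=None):
    c,d=ray(n,p,o); return c+d*(z-c[2])/d[2]
def tri(r1,r2):
    A=0;b=0
    for c,d in(r1,r2):
        M=np.eye(3)-np.outer(d,d); A=A+M; b=b+M@c
    x=np.linalg.solve(A,b); return x,[np.linalg.norm((np.eye(3)-np.outer(d,d))@(x-c)) for c,d in(r1,r2)]
def proj(n,X,o=None):
    K,E=cam(n,o); x=K@(np.linalg.inv(E)@np.r_[X,1])[:3]; return x[:2]/x[2]
def ct(x,y): return ((x+.5)/4.8+209.5,(y+.5)/4.8+164.5)
def cs(x,y): return ((x+.5)/3.7+199.5,(y+.5)/3.7+149.5)
E
python3 - <<'E'
from h import *
np.set_printoptions(precision=4,suppress=True)
T=dict(BL=((65,50),.07),BR=((381,62),.07),FR=((368,260),.07),FL=((52,238),.07),lip=((330,476),.0655),gend=((290,424),.07),knob=((507,254),.097),ltip=((523,172),.067),salt=((697,315),.088),pivot=((397,170),.067),
 m1=((85,95),.008),m2=((168,97),.008),m3=((160,236),.008),m4=((75,232),.008))
for k,(p,z) in T.items(): print(k,plane("top",ct(*p),z))
S=dict(BL=((258,40),.07),BR=((420,165),.07),knob=((334,262),.097),ltip=((421,286),.06),lip=((68,298),.06),salt=((403,405),.09),FR=((276,225),.07),FL=((118,85),.07),hing=((118,85),.07))
for k,(p,z) in S.items():
    print(k,"scene",plane("scene",cs(*p),z), *( [tri(ray("scene",cs(*p)),ray("top",ct(*T[k][0])))] if k in T else []))
E
```

```text
BL [0.6173 0.1778 0.07  ]
BR [ 0.6018 -0.0071  0.07  ]
FR [0.4844 0.006  0.07  ]
FL [0.5053 0.1869 0.07  ]
lip [0.3627 0.033  0.0655]
gend [0.3925 0.0543 0.07  ]
knob [ 0.4795 -0.0715  0.097 ]
ltip [ 0.5328 -0.0864  0.067 ]
salt [ 0.4416 -0.1767  0.088 ]
pivot [ 0.5372 -0.0134  0.067 ]
m1 [0.6065 0.1743 0.008 ]
m2 [0.603  0.1232 0.008 ]
m3 [0.516  0.1303 0.008 ]
m4 [0.5207 0.1818 0.008 ]
BL scene [0.6104 0.1728 0.07  ] (array([0.6174, 0.1793, 0.0644]), [np.float64(0.0017628383274717744), np.float64(0.0017628383274716887)])
BR scene [ 0.6024 -0.004   0.07  ] (array([ 0.6006, -0.0068,  0.0726]), [np.float64(0.0005513464944608344), np.float64(0.0005513464944608728)])
knob scene [ 0.4793 -0.0706  0.097 ] (array([ 0.4791, -0.0713,  0.0977]), [np.float64(0.000287241537465017), np.float64(0.00028724153746509433)])
ltip scene [ 0.5339 -0.0842  0.06  ] (array([ 0.5331, -0.0864,  0.0622]), [np.float64(0.0009449102690877354), np.float64(0.0009449102690878775)])
lip scene [0.367  0.0349 0.06  ] (array([0.3641, 0.0324, 0.0629]), [np.float64(0.0013483740623944059), np.float64(0.0013483740623945694)])
salt scene [ 0.4386 -0.178   0.09  ] (array([ 0.441 , -0.1764,  0.0877]), [np.float64(0.0007598945259457355), np.float64(0.0007598945259458228)])
FR scene [0.4953 0.0039 0.07  ] (array([0.4886, 0.0035, 0.0721]), [np.float64(0.005172174712416532), np.float64(0.005172174712416595)])
FL scene [0.5053 0.1867 0.07  ] (array([0.5054, 0.1869, 0.0699]), [np.float64(6.648119001904613e-05), np.float64(6.648119001909025e-05)])
hing scene [0.5053 0.1867 0.07  ]
```

```bash
cat > plan.py <<'E'
from h import *
from scipy.spatial.transform import Rotation as R
def pose(o):
    q=o["tool_rot"]; return np.array(o["eef_pos"]),R.from_quat([q[1],q[2],q[3],q[0]])
def down(yaw):  # tool down, tool y at angle yaw (deg) in world
    a=np.radians(yaw); y=np.array([np.cos(a),np.sin(a),0]); z=np.array([0,0,-1.]); return R.from_matrix(np.c_[np.cross(y,z),y,z])
def plan(wps,polar=False,start=None):
    """wps: (xyz, yaw deg or Rotation, rows, grip); prints rounded rows"""
    p,r=start or pose(bot.get_obs()); out=[]
    for X,yw,n,g in wps:
        X=np.array(X,float); r1=yw if isinstance(yw,R) else down(yw); p0,r0=p.copy(),r; rv=(r0.inv()*r1).as_rotvec()
        for i in range(1,n+1):
            s=i/n
            if polar:
                f=lambda v:np.array([np.hypot(v[0],v[1]),np.arctan2(v[1],v[0]),v[2]])
                c=f(p0)*(1-s)+f(X)*s; t=np.array([c[0]*np.cos(c[1]),c[0]*np.sin(c[1]),c[2]])
            else: t=p0+(X-p0)*s
            d=np.round(r.inv().apply(t-p)*2000)/2000; p=p+r.apply(d)
            w=np.round(np.degrees((r.inv()*(r0*R.from_rotvec(rv*s))).as_rotvec()),1); r=r*R.from_rotvec(np.radians(w))
            out.append([*map(float,d),*map(float,w),g])
    print(str([[0.0 if v==0 else v for v in q] for q in out]).replace(' ','').replace('0.0,','0,'),len(out),"max",np.abs(np.array(out)[:,:3]).max(),np.abs(np.array(out)[:,3:6]).max(),"end",p)
    return p,r
E
python3 - <<'E'
from plan import *
plan([((.46,-.06,.23),-4.8,14,.07)],polar=True)
E
```

```text
[[-0.0635,-0.018,0,0,0,5.3,0.07],[-0.062,-0.0185,0,0,0,5.4,0.07],[-0.0605,-0.018,0,0,0,5.3,0.07],[-0.059,-0.0185,0.0005,0,0,5.3,0.07],[-0.0575,-0.019,0,0,0,5.4,0.07],[-0.0555,-0.0185,0,0,0,5.3,0.07],[-0.0545,-0.019,0,0,0,5.3,0.07],[-0.053,-0.0185,0,0,0,5.4,0.07],[-0.0515,-0.019,0.0005,0,0.1,5.3,0.07],[-0.05,-0.019,0,0,0,5.4,0.07],[-0.0485,-0.019,0,0,0,5.3,0.07],[-0.0465,-0.019,0,-0.1,0,5.3,0.07],[-0.0455,-0.019,0,0,0,5.4,0.07],[-0.044,-0.019,0,0,0,5.3,0.07]] 14 max 0.0635 5.4 end [ 0.46015492 -0.06004683  0.22996284]
```

```bash
python3 - <<'E'
from plan import *
plan([((.46,-.06,.23),-4.8,16,.07)],polar=True)
E
```

```text
[[-0.0555,-0.0155,0,0,0,4.7,0.07],[-0.055,-0.0155,0,0,0,4.6,0.07],[-0.053,-0.016,0,0,0,4.7,0.07],[-0.0525,-0.0155,0.0005,0,0,4.7,0.07],[-0.051,-0.016,0,0,0,4.6,0.07],[-0.05,-0.016,0,0,0,4.7,0.07],[-0.049,-0.016,0,0,0,4.7,0.07],[-0.0475,-0.0165,0,0,0,4.6,0.07],[-0.0465,-0.016,0,0,0,4.7,0.07],[-0.0455,-0.0165,0.0005,0,0.1,4.7,0.07],[-0.044,-0.016,0,0,0,4.7,0.07],[-0.043,-0.0165,0,0,0,4.6,0.07],[-0.042,-0.0165,0,-0.1,0,4.7,0.07],[-0.0405,-0.0165,0,0,0,4.7,0.07],[-0.0395,-0.0165,0,0,0,4.6,0.07],[-0.0385,-0.0165,0,0,0,4.7,0.07]] 16 max 0.0555 4.7 end [ 0.4598296  -0.05997175  0.22991578]
```

Request:
move_arm([
  [[-0.0555,-0.0155,0,0,0,4.7,0.07],[-0.055,-0.0155,0,0,0,4.6,0.07],[-0.053,-0.016,0,0,0,4.7,0.07],[-0.0525,-0.0155,0,0,0,4.7,0.07],[-0.051,-0.016,0,0,0,4.6,0.07],[-0.05,-0.016,0,0,0,4.7,0.07],[-0.049,-0.016,0,0,0,4.7,0.07],[-0.0475,-0.0165,0,0,0,4.6,0.07],[-0.0465,-0.016,0,0,0,4.7,0.07],[-0.0455,-0.0165,0,0,0,4.7,0.07],[-0.044,-0.016,0,0,0,4.7,0.07],[-0.043,-0.0165,0,0,0,4.6,0.07],[-0.042,-0.0165,0,0,0,4.7,0.07],[-0.0405,-0.0165,0,0,0,4.7,0.07],[-0.0395,-0.0165,0,0,0,4.6,0.07],[-0.0385,-0.0165,0,0,0,4.7,0.07],[0,0,0,0,0,0,0.07]],
], squeeze=30)

```text
t: 2.22
eef_pos: [0.4583, -0.0624, 0.2311]
tool_rot: [-0.0, 0.738, 0.675, -0.0]
contact_force: [-0.3, -0.5, -0.4]
gripper_width: 0.82
grasp_force: 0.0
```

```bash
python3 - <<'E'
from plan import *
import pickle
o=bot.get_obs(); im=imaging.read_camera("wrist"); pickle.dump((o,im),open("w1.pkl","wb"))
print(o["t"],o["eef_pos"],pose(o)[1].as_matrix().round(3).tolist(),o["gripper_width"])
cv2.imwrite("pics/w1.png",cv2.resize(im,None,fx=1.4,fy=1.4,interpolation=cv2.INTER_CUBIC)[...,::-1])
E
```

```text
2.225 [ 0.45834059 -0.06243541  0.23114973] [[0.09, 0.996, -0.001], [0.996, -0.09, 0.0], [-0.0, -0.001, -1.0]] 0.8201284814803558
```

View pics/w1.png

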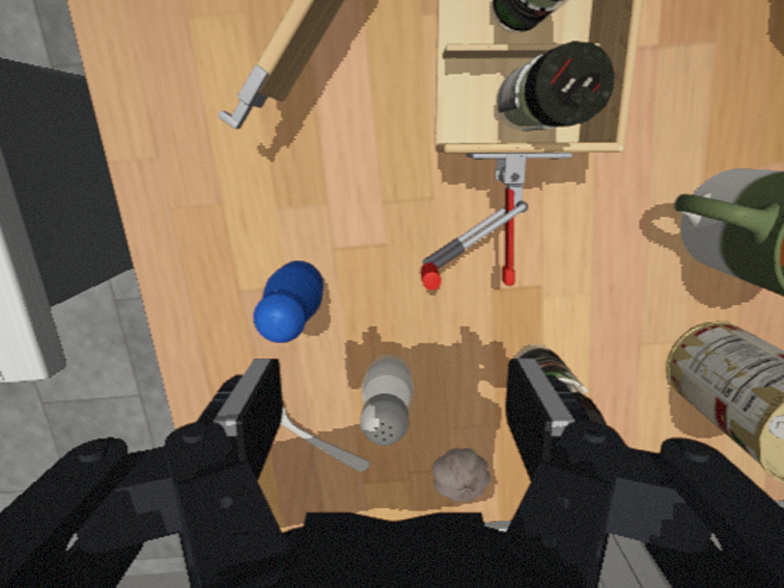

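The wrist view confirms it: the salt's cap is at (386,418), the knob at (431,278), the lever tip at (509,277), the crate's right-wall ends at (440,149) and (619,150), and the lip at (232,121).

```bash
python3 - <<'E'
from plan import *
import pickle
np.set_printoptions(precision=4,suppress=True)
o,im=pickle.load(open("w1.pkl","rb"))
P=lambda x,y,z: plane("wrist",((x+.5)/1.4-.5,(y+.5)/1.4-.5),z,o)[:2]
for k,v in dict(salt=(386,418,.076),saltfoot=(387,380,.037),FR=(438,150,.07),BR=(620,151,.07),knob=(431,281,.097),knobmid=(431,275,.0845),ltip=(509,284,.067),leverpiv=(514,180,.067),lip=(221,115,.065),lip2=(238,126,.065),gateend=(247,93,.065),hj=(525,207,.067)).items(): print(k,P(*v))
w=R.from_euler('z',0)
E
```

```text
salt [ 0.4427 -0.1736]
saltfoot [ 0.4437 -0.1644]
FR [0.4912 0.0046]
BR [ 0.6016 -0.0059]
knob [ 0.4799 -0.07  ]
knobmid [ 0.4808 -0.0698]
ltip [ 0.5331 -0.0855]
leverpiv [ 0.5377 -0.0178]
lip [0.3617 0.0366]
lip2 [0.3708 0.0295]
gateend [0.3796 0.0476]
hj [ 0.5443 -0.0352]
```

```bash
python3 - <<'E'
from plan import *
print("jar3",plane("top",ct(692,92),.105),"blue",plane("top",ct(550,430),.085))
s=plan([((.4415,-.175,.20),-5.1,3,.064)])
s=plan([((.4415,-.175,.041),-5.1,4,.064)],start=s)
E
```

```text
jar3 [ 0.5664445  -0.18102914  0.105     ] blue [ 0.38127119 -0.09041298  0.085     ]
[[-0.0385,-0.0025,0.0105,0,0,0.1,0.064],[-0.0385,-0.0025,0.0105,0,0,0,0.064],[-0.0385,-0.0025,0.01,0,0,0.1,0.064]] 3 max 0.0385 0.1 end [ 0.44174533 -0.17480071  0.20014808]
[[0,0,0.04,0,0,0,0.064],[0,0,0.0395,0,0,0,0.064],[0,0,0.04,0,0,0,0.064],[-0.0005,0,0.0395,0,0,0,0.064]] 4 max 0.04 0.0 end [ 0.44165915 -0.17522021  0.04114787]
```

Request:
move_arm([
  [[-0.0385,-0.0025,0.0105,0,0,0,0.064],[-0.0385,-0.0025,0.0105,0,0,0,0.064],[-0.0385,-0.0025,0.01,0,0,0,0.064],[0,0,0.04,0,0,0,0.064],[0,0,0.04,0,0,0,0.064],[0,0,0.04,0,0,0,0.064],[0,0,0.039,0,0,0,0.064],[0,0,0,0,0,0,0.064],[0,0,0,0,0,0,0.035],[0,0,0,0,0,0,0.035],[0,0,0,0,0,0,0.035],[0,0,0,0,0,0,0.035]],
], squeeze=30)

```text
t: 3.78
eef_pos: [0.444, -0.1741, 0.0427]
tool_rot: [0.001, 0.736, 0.677, 0.001]
contact_force: [-1.0, 0.3, 9.2]
gripper_width: 0.423
grasp_force: 30.5
```

```bash
python3 - <<'E'
from plan import *
s=plan([((.444,-.174,.18),-5.1,4,.035),((.5603,.1535,.18),-5.1,9,.035)])
E
```

```text
[[0,0,-0.0345,0,0,0.1,0.035],[0,0,-0.034,0.1,0,0,0.035],[0,0,-0.0345,0,0,0.1,0.035],[0,0.0005,-0.0345,0.1,0,0.1,0.035],[0.0375,0.0095,0,0,0,0,0.035],[0.0375,0.0095,0,0,0,0,0.035],[0.037,0.01,0,0,0,0,0.035],[0.0375,0.0095,0,0,0,0,0.035],[0.0375,0.0095,0,0,0,0,0.035],[0.0375,0.0095,0,0,0,0,0.035],[0.0375,0.01,0,0,0,0,0.035],[0.0375,0.0095,0,0,0,0,0.035],[0.037,0.0095,0,0,0,0,0.035]] 13 max 0.0375 0.1 end [0.56029074 0.1533133  0.18015776]
```

Request:
move_arm([
  [[0,0,-0.02,0,0,0,0.03],[0,0,-0.035,0,0,0,0.03],[0,0,-0.04,0,0,0,0.03],[0,0,-0.042,0,0,0,0.03],[0.0375,0.0095,0,0,0,0,0.03],[0.0375,0.0095,0,0,0,0,0.03],[0.0375,0.0095,0,0,0,0,0.03],[0.0375,0.0095,0,0,0,0,0.03],[0.0375,0.0095,0,0,0,0,0.03],[0.0375,0.0095,0,0,0,0,0.03],[0.0375,0.01,0,0,0,0,0.03],[0.0375,0.01,0,0,0,0,0.03],[0.0365,0.0095,0,0,0,0,0.03],[0,0,0,0,0,0,0.03],[0,0,0,0,0,0,0.03]],
])

```text
t: 5.65
eef_pos: [0.5569, 0.1536, 0.1785]
tool_rot: [0.0, 0.736, 0.677, -0.0]
contact_force: [-0.7, -0.8, -1.4]
gripper_width: 0.423
grasp_force: 30.3
```

```bash
python3 - <<'E'
from plan import *
import pickle
o=bot.get_obs(); im=imaging.read_camera("wrist"); s=imaging.read_camera("scene"); pickle.dump((o,im,s),open("w2.pkl","wb"))
print(o["t"],o["eef_pos"],o["gripper_width"])
a=cv2.resize(s[60:280,180:350],None,fx=2.7,fy=2.7,interpolation=cv2.INTER_CUBIC)
w=cv2.resize(im[:,150:420],(382,594)); a=a[:594]
cv2.imwrite("pics/w2.png",np.hstack([a[:594,:417],w])[:,:800,::-1])
E
```

```text
5.65 [0.55688667 0.15358136 0.1784756 ] 0.4226820466123463
```

View pics/w2.png

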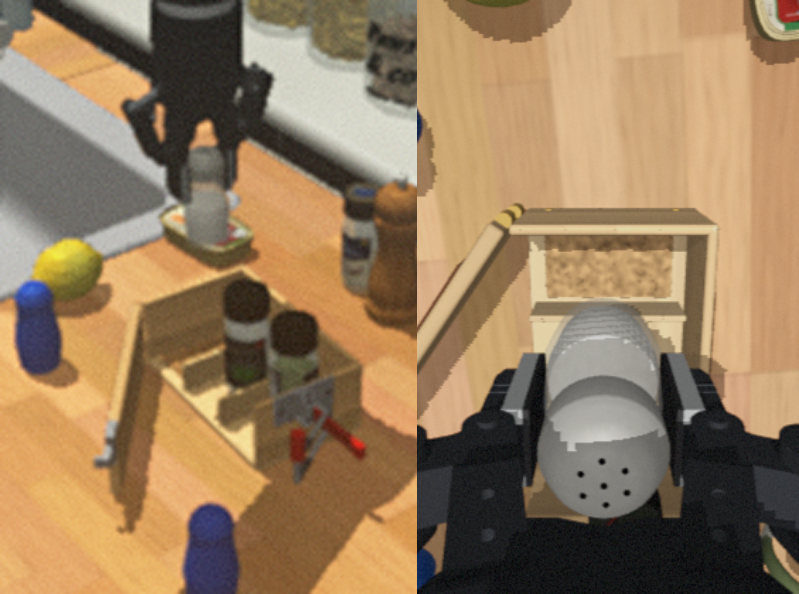

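```bash
python3 - <<'E'
from plan import *
import pickle
o,im,s=pickle.load(open("w2.pkl","rb"))
P=lambda x,y,z: plane("wrist",(150+(x-417)*270/382,y*420/594),z,o)[:2].round(4)
print("mat -y edge",P(546,297,.008),P(672,299,.008),"divider top",P(531,303,.042),P(685,303,.042),"wall in",P(510,234,.07),P(717,227,.07),P(713,210,.0),"cap",P(603,450,.178-.0427+.08))
E
```

```text
mat -y edge [0.5166 0.1314] [0.6015 0.1228] divider top [0.5121 0.1387] [0.6051 0.131 ] wall in [0.511  0.1863] [0.6189 0.181 ] [0.632  0.1795] cap [0.5568 0.1532]
```

Request:
move_arm([
  [[-0.0012,0.0045,0.03,0,0,0,0.03],[0,0,0.03,0,0,0,0.03],[0,0,0.03,0,0,0,0.03],[0,0,0.02,0,0,0,0.03],[0,0,0.008,0,0,0,0.03],[0,0,0.005,0,0,0,0.03],[0,0,0,0,0,0,0.03],[0,0,0,0,0,0,0.03]],
])

```text
t: 6.75
eef_pos: [0.5621, 0.1527, 0.056]
tool_rot: [0.0, 0.736, 0.677, 0.001]
contact_force: [0.7, -0.4, 0.1]
gripper_width: 0.421
grasp_force: 30.2
```

Request:
move_arm([
  [[0,0,0.002,0,0,0,0.03],[0,0,0.002,0,0,0,0.03],[0,0,0.001,0,0,0,0.03],[0,0,0,0,0,0,0.03]],
])

```text
t: 7.25
eef_pos: [0.5617, 0.1526, 0.0508]
tool_rot: [-0.0, 0.736, 0.677, 0.0]
contact_force: [-1.1, -0.0, 5.3]
gripper_width: 0.421
grasp_force: 31.2
```

```bash
python3 - <<'E'
from plan import *
s=plan([((.5617,.1526,.0508),-5.1,2,.056),((.5617,.1526,.14),-5.1,4,.056),((.5,.15,.15),-5.1,2,0),((.422,.144,.14),-5.1,3,0),((.422,.144,.045),-5.1,3,0)])
s=plan([((.4763,.1048,.045),-5.1,8,0)],start=s)
print("blue",plane("top",(200,241),.08),plane("top",(209,280),.08))
E
```

```text
[[0,0,0,0,0,0.1,0.056],[0,0,0,0,0,0.2,0.056],[0,0,-0.0225,0,0,0,0.056],[0,0,-0.022,0,0,0,0.056],[0,0,-0.0225,0,0,0,0.056],[0,0,-0.022,0,0,0,0.056],[-0.004,-0.0305,-0.005,0,0,0,0.0],[-0.004,-0.0305,-0.005,0,0,0,0.0],[-0.0045,-0.026,0.0035,0,0,0,0.0],[-0.004,-0.0255,0.003,0,0,0,0.0],[-0.0045,-0.026,0.0035,0,0,0,0.0],[0,0,0.0315,0,0,0,0.0],[0,0,0.0315,0,0,0,0.0],[0,0,0.032,0,0,0,0.0]] 14 max 0.032 0.2 end [0.42186871 0.14404831 0.04482332]
[[-0.0045,0.007,0,0,0,0,0.0],[-0.004,0.0075,0,0,0,0,0.0],[-0.0045,0.007,0,0,0,0,0.0],[-0.004,0.0075,0,0,0,0,0.0],[-0.0045,0.007,0,0,0,0,0.0],[-0.004,0.0075,0,0,0,0,0.0],[-0.0045,0.007,0,0,0,0,0.0],[-0.004,0.007,0,0,0,0,0.0]] 8 max 0.0075 0.0 end [0.47611362 0.10506446 0.04480881]
blue [0.4320246  0.24155574 0.08      ] [0.32718796 0.21811249 0.08      ]
```

Request:
move_arm([
  [[0,0,0,0,0,0,0.056],[0,0,0,0,0,0,0.056],[0,0,-0.015,0,0,0,0.056],[0,0,-0.025,0,0,0,0.056],[0,0,-0.025,0,0,0,0.056],[0,0,-0.025,0,0,0,0.056],[-0.004,-0.0305,-0.005,0,0,0,0],[-0.004,-0.0305,-0.005,0,0,0,0],[-0.0045,-0.026,0.0035,0,0,0,0],[-0.004,-0.0255,0.003,0,0,0,0],[-0.0045,-0.026,0.0035,0,0,0,0],[0,0,0.0315,0,0,0,0],[0,0,0.0315,0,0,0,0],[0,0,0.0315,0,0,0,0],[0,0,0,0,0,0,0]],
])

```text
t: 9.12
eef_pos: [0.4208, 0.1426, 0.0451]
tool_rot: [-0.0, 0.736, 0.677, -0.002]
contact_force: [-0.9, -0.6, -0.4]
gripper_width: -0.0
grasp_force: 0.0
```

Request:
move_arm([
  [[-0.0045,0.007,0,0,0,0,0],[-0.004,0.0075,0,0,0,0,0],[-0.0045,0.007,0,0,0,0,0],[-0.004,0.0075,0,0,0,0,0],[-0.0045,0.007,0,0,0,0,0],[-0.004,0.0075,0,0,0,0,0],[-0.0045,0.007,0,0,0,0,0],[-0.004,0.007,0,0,0,0,0],[0,0,0,0,0,0,0]],
])

```text
t: 10.25
eef_pos: [0.4771, 0.1039, 0.0459]
tool_rot: [0.0, 0.736, 0.676, 0.0]
contact_force: [0.0, -1.3, 0.3]
gripper_width: 0.001
grasp_force: 0.0
```

Request:
move_arm([
  [[0,0.002,0,0,0,0,0],[0,0.002,0,0,0,0,0],[0,0.002,0,0,0,0,0],[0,0,0,0,0,0,0]],
])

```text
t: 10.75
eef_pos: [0.4797, 0.1042, 0.0454]
tool_rot: [-0.002, 0.736, 0.677, -0.002]
contact_force: [-7.4, 0.6, 5.4]
gripper_width: -0.002
grasp_force: 3.5
```

Request:
move_arm([
  [[0,-0.006,0,0,0,0,0],[0,-0.008,0,0,0,0,0],[0,0,-0.04,0,0,0,0.03],[0,0,-0.05,0,0,0,0.03],[0,0,-0.045,0,0,0,0.03],[-0.045,0,-0.01,0,0,0,0.03],[-0.05,0,0,0,0,0,0.03],[-0.05,0,0,0,0,0,0.03],[-0.045,0,0,0,0,0,0.03],[0,0,0,0,0,0,0.03],[0,0,0,0,0,0,0.03]],
])

```text
t: 12.12
eef_pos: [0.4524, -0.0834, 0.1907]
tool_rot: [-0.0, 0.736, 0.677, 0.0]
contact_force: [-0.6, 0.3, -0.1]
gripper_width: 0.352
grasp_force: 0.0
```

```bash
python3 - <<'E'
from plan import *
import pickle
o=bot.get_obs(); im=imaging.read_camera("wrist"); pickle.dump((o,im),open("w3.pkl","wb"))
print(o["t"],o["eef_pos"],o["gripper_width"])
cv2.imwrite("pics/w3.png",cv2.resize(im[:300,150:550],None,fx=2,fy=2,interpolation=cv2.INTER_CUBIC)[...,::-1])
E
```

```text
12.125 [ 0.45236164 -0.08341637  0.19073497] 0.3515315243203775
```

View pics/w3.png

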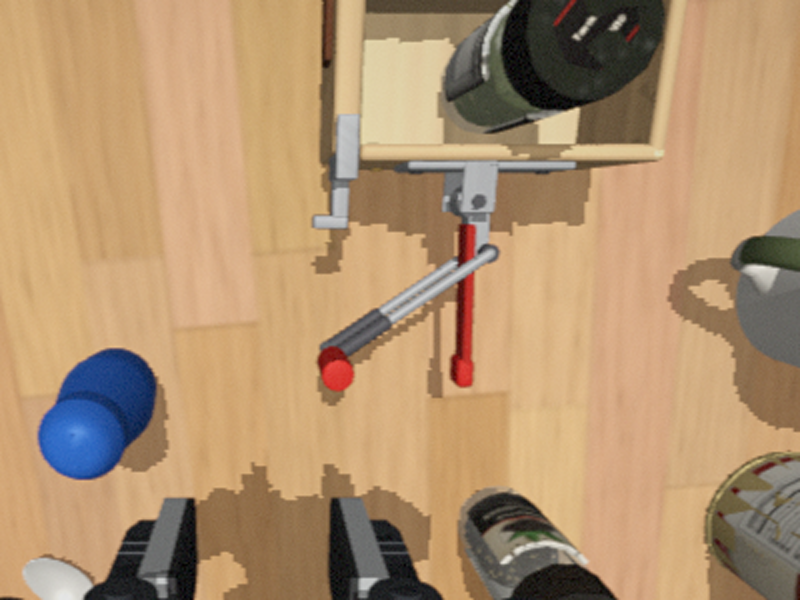

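The gate is shut. The keeper fin is at (342,195), the lip spans (314–348, 221), the knob top is at (338,371), the pivot screw at (479,201), the bail hinge at (488,253) and the lever end at (461,386).

```bash
python3 - <<'E'
from plan import *
import pickle
o,im=pickle.load(open("w3.pkl","rb"))
P=lambda x,y,z: plane("wrist",(150+(x+.5)/2-.5,(y+.5)/2-.5),z,o)[:2].round(4)
for k,v in dict(lipfront_out=(314,227,.065),lipfront_in=(314,216,.065),fin_front=(334,205,.065),fin_back=(347,205,.065),knob=(338,372,.097),pivot=(479,201,.069),bh=(488,253,.07),ltip=(461,386,.067),wallF=(363,160,.07),wallB=(662,160,.07)).items(): print(k,P(*v))
E
```

```text
lipfront_out [ 0.4771 -0.0195]
lipfront_in [ 0.4773 -0.0155]
fin_front [ 0.4851 -0.0122]
fin_back [ 0.4899 -0.0126]
knob [ 0.4803 -0.0687]
pivot [ 0.5381 -0.0151]
bh [ 0.5413 -0.0342]
ltip [ 0.532 -0.086]
wallF [0.4959 0.0026]
wallB [ 0.6038 -0.0063]
```

```bash
python3 - <<'E'
from plan import *
s=plan([((.480,-.0695,.13),-5.2,2,.03),((.480,-.0695,.076),-5.2,3,.03)])
E
```

```text
[[0.008,0.013,0.0305,0,0,0.2,0.03],[0.0075,0.0135,0.03,0,0,0.3,0.03],[0,0,0.018,0,0,0,0.03],[0,0,0.018,0,0,0,0.03],[0,0,0.018,0,0,0,0.03]] 5 max 0.0305 0.3 end [ 0.48018145 -0.06959881  0.07618054]
```

Request:
move_arm([
  [[0.008,0.013,0.0305,0,0,0.2,0.03],[0.0075,0.0135,0.03,0,0,0.2,0.03],[0,0,0.018,0,0,0,0.03],[0,0,0.018,0,0,0,0.03],[0,0,0.018,0,0,0,0.03],[0,0,0,0,0,0,0.03],[0,0,0,0,0,0,0.005],[0,0,0,0,0,0,0.005],[0,0,0,0,0,0,0.005]],
], squeeze=20)

```text
t: 13.3
eef_pos: [0.4806, -0.0706, 0.0768]
tool_rot: [0.0, 0.738, 0.674, 0.001]
contact_force: [0.1, 0.3, -0.6]
gripper_width: 0.132
grasp_force: 21.1
```

Request:
move_arm([
  [[0.005,-0.0026,0,0,0,0,0.005],[0.005,-0.0026,0,0,0,0,0.005],[0.005,-0.0026,0,0,0,0,0.005],[0.005,-0.0026,0,0,0,0,0.005],[0.005,-0.0026,0,0,0,0,0.005],[0,0,0,0,0,0,0.005]],
])

```text
t: 14.05
eef_pos: [0.4694, -0.0443, 0.0764]
tool_rot: [-0.0, 0.738, 0.675, 0.0]
contact_force: [-0.2, -0.5, 3.9]
gripper_width: 0.132
grasp_force: 21.5
```

Request:
move_arm([
  [[0.005,-0.0005,0,0,0,0,0.005],[0.005,-0.0005,0,0,0,0,0.005],[0.005,-0.0005,0,0,0,0,0.005],[0.005,-0.0005,0,0,0,0,0.005],[0.005,-0.0005,0,0,0,0,0.005],[0.005,-0.0005,0,0,0,0,0.005],[0.004,-0.0005,0,0,0,0,0.005],[0.004,0,0,0,0,0,0.005],[0,0,0,0,0,0,0.005]],
])

```text
t: 15.18
eef_pos: [0.4694, -0.0059, 0.0763]
tool_rot: [-0.0, 0.738, 0.675, 0.0]
contact_force: [0.3, 1.0, 4.9]
gripper_width: 0.128
grasp_force: 21.6
```

Request:
move_arm([
  [[0,0.003,0,0,0,0,0.005],[0,0.003,0,0,0,0,0.005],[0,0.003,0,0,0,0,0.005],[0,0.002,0,0,0,0,0.005],[0,0.0015,0,0,0,0,0.005],[0,0,0,0,0,0,0.005]],
])

```text
t: 15.92
eef_pos: [0.4809, -0.0069, 0.0762]
tool_rot: [-0.001, 0.738, 0.675, -0.0]
contact_force: [-2.2, 2.9, 9.2]
gripper_width: 0.128
grasp_force: 22.0
```

```bash
python3 - <<'E'
from plan import *
o=bot.get_obs(); im=imaging.read_camera("wrist"); s=imaging.read_camera("scene")
a=cv2.resize(s[170:270,230:350],None,fx=4,fy=4,interpolation=cv2.INTER_CUBIC)[:400]
w=im[100:,150:470]; w=cv2.resize(w,(320,320))
cv2.imwrite("pics/w4.png",np.hstack([a,np.vstack([w,np.zeros((80,320,3),np.uint8)])])[...,::-1])
for n,i in(("wrist",im),("scene",s)):
    hsv=cv2.cvtColor(i,cv2.COLOR_RGB2HSV); m=((hsv[...,0]<8)|(hsv[...,0]>172))&(hsv[...,1]>170)&(hsv[...,2]>90)
    c,_,st,ce=cv2.connectedComponentsWithStats(m.astype(np.uint8)); print(n,[(st[k].tolist(),ce[k].round(1).tolist()) for k in range(1,c) if st[k][4]>25])
E
```

```text
wrist [([473, 160, 33, 35, 110], [488.9, 176.6]), ([537, 195, 11, 12, 39], [542.1, 200.4]), ([268, 265, 27, 51, 1161], [281.2, 290.8]), ([398, 282, 11, 7, 52], [403.0, 284.9]), ([406, 299, 14, 15, 93], [412.8, 305.4])]
scene [([272, 205, 4, 12, 38], [273.7, 210.4]), ([298, 211, 25, 12, 105], [310.6, 216.4])]
```

View pics/w4.png

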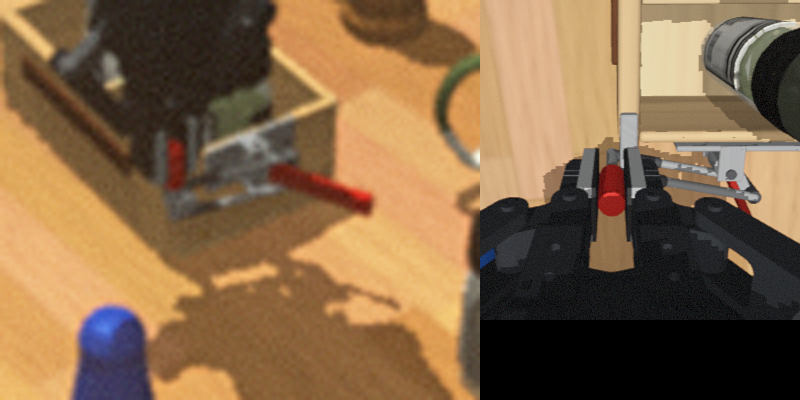

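Request:
move_arm([
  [[0,0.0015,0,0,0,0,0.005],[0,0.001,0,0,0,0,0.005],[0,0,0,0,0,0,0.005]],
])

```text
t: 16.4
eef_pos: [0.4823, -0.0071, 0.0761]
tool_rot: [-0.002, 0.738, 0.674, -0.001]
contact_force: [-5.7, 2.1, 12.6]
gripper_width: 0.128
grasp_force: 22.4
```

```bash
python3 - <<'E'
from plan import *
import pickle
o,im=pickle.load(open("w1.pkl","rb"))
P=lambda x,y,z: plane("wrist",((x+.5)/1.4-.5,(y+.5)/1.4-.5),z,o)[:2].round(4)
print("handle",P(677,200,.09),P(677,200,.06),P(690,200,.09),"mug body",P(690,262,.0))
p=np.array([.536,-.0145])
for a in(1.1,.8,.5,.25,.1,0,-.03):
    w=-.09-a; d=np.array([np.cos(w),np.sin(w)]); n=np.array([d[1],-d[0]])
    # footprint half .0145 along tool y (angle -5.2), .011 along tool x
    ty=np.array([.996,-.09]); tx=np.array([.09,.996]); s=.0145*abs(n@ty)+.011*abs(n@tx)
    print(a,(p+.05*d+n*(.002+s)).round(4),"tip",(p+.066*d).round(4))
E
```

```text
handle [ 0.6271 -0.0356] [ 0.6442 -0.0406] [ 0.6347 -0.0363] mug body [ 0.6926 -0.1011]
1.1 [ 0.5361 -0.0683] tip [ 0.5605 -0.0758]
0.8 [ 0.5519 -0.066 ] tip [ 0.5775 -0.0658]
0.5 [ 0.5672 -0.0578] tip [ 0.5908 -0.0512]
0.25 [ 0.5777 -0.0465] tip [ 0.5982 -0.0365]
0.1 [ 0.5824 -0.0381] tip [ 0.6008 -0.027 ]
0 [ 0.5846 -0.0319] tip [ 0.6017 -0.0204]
-0.03 [ 0.5851 -0.0309] tip [ 0.6019 -0.0185]
```

```bash
python3 - <<'E'
from plan import *
t=plane("scene",(322.5,221),.06)[:2]; v=t-[.536,-.0145]; print("tip",t,np.hypot(*v),"angle",-.09-np.arctan2(v[1],v[0]))
s=plan([((.4823,-.0071,.0761),-5.2,2,.03),((.4823,-.0071,.14),-5.2,3,.03),((.512,-.082,.14),-5.2,3,0),((.512,-.082,.054),-5.2,3,0)])
s=plan([((.5361,-.0683,.054),-5.2,3,0),((.5519,-.066,.054),-5.2,3,0),((.5672,-.0578,.054),-5.2,3,0),((.5777,-.0465,.054),-5.2,3,0)],start=s)
E
```

```text
tip [ 0.56271967 -0.08128065] 0.07192771517571175 angle 1.1001943133138903
[[0,0,0,-0.1,0,0,0.03],[0,0,0,-0.2,-0.1,0,0.03],[0,0,-0.0215,0,0,0,0.03],[0,0,-0.021,0,0,0,0.03],[0,0,-0.0215,0,0,0,0.03],[-0.024,0.012,0,0,0,0,0.0],[-0.024,0.0125,0,0,0,0,0.0],[-0.024,0.012,0,0,0,0,0.0],[0,0,0.0285,0,0,0,0.0],[0,0,0.029,0,0,0,0.0],[0,0,0.0285,0,0,0,0.0]] 11 max 0.029 0.2 end [ 0.51213929 -0.08210812  0.05414073]
[[0.0055,0.0075,0,0,0,0,0.0],[0.005,0.0075,0,0,0,0,0.0],[0.0055,0.0075,0,0,0,0,0.0],[0.001,0.005,0,0,0,0,0.0],[0.0015,0.0055,0,0,0,0,0.0],[0.001,0.005,0,0,0,0,0.0],[0.003,0.005,0,0,0,0,0.0],[0.0035,0.005,0,0,0,0,0.0],[0.003,0.0045,0,0,0,0,0.0],[0.004,0.003,0,0,0,0,0.0],[0.004,0.0035,0,0,0,0,0.0],[0.0045,0.003,0,0,0,0,0.0]] 12 max 0.0075 0.0 end [ 0.57762638 -0.04636332  0.05416811]
```

Lever angle 1.10, which matches a hooked bail. Now I release the knob and move to the lever.

Request:
move_arm([
  [[0,0,0,0,0,0,0.03],[0,0,0,0,0,0,0.03],[0,0,0,0,0,0,0.03],[0,0,-0.0215,0,0,0,0.03],[0,0,-0.0215,0,0,0,0.03],[0,0,-0.021,0,0,0,0.03],[-0.024,0.012,0,0,0,0,0],[-0.024,0.0125,0,0,0,0,0],[-0.024,0.012,0,0,0,0,0],[0,0,0.0285,0,0,0,0],[0,0,0.029,0,0,0,0],[0,0,0.0285,0,0,0,0],[0,0,0,0,0,0,0]],
])

```text
t: 18.02
eef_pos: [0.5125, -0.0831, 0.0527]
tool_rot: [-0.001, 0.739, 0.674, -0.002]
contact_force: [-0.2, -0.2, 0.7]
gripper_width: 0.002
grasp_force: 0.0
```

```bash
python3 - <<'E'
from plan import *
o=bot.get_obs(); s=imaging.read_camera("scene"); t=imaging.read_camera("top")
a=cv2.resize(s[170:270,230:350],None,fx=4,fy=4,interpolation=cv2.INTER_CUBIC)
b=cv2.resize(t[165:245,215:295+0],None,fx=4,fy=5,interpolation=cv2.INTER_CUBIC)
cv2.imwrite("pics/w5.png",np.hstack([a,b])[...,::-1])
E
```

```text
(no output)
```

View pics/w5.png

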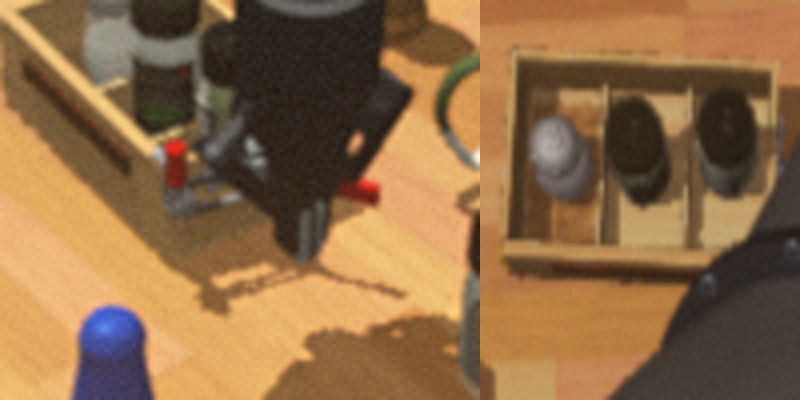

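The salt stands on the mat in the left bay, the gate is shut, and the knob at (175,165) is at the keeper. The lever is still open. I'll push it in.

Request:
move_arm([
  [[0.0055,0.0075,0,0,0,0,0],[0.0055,0.0075,0,0,0,0,0],[0.0055,0.0075,0,0,0,0,0],[0.001,0.005,0,0,0,0,0],[0.0015,0.0055,0,0,0,0,0],[0.001,0.005,0,0,0,0,0],[0.003,0.005,0,0,0,0,0],[0.0035,0.005,0,0,0,0,0],[0.003,0.0045,0,0,0,0,0],[0,0,0,0,0,0,0]],
])

```text
t: 19.38
eef_pos: [0.5697, -0.058, 0.0543]
tool_rot: [0.0, 0.738, 0.675, 0.0]
contact_force: [-0.8, -1.1, -0.6]
gripper_width: -0.001
grasp_force: 0.5
```

Request:
move_arm([
  [[0.004,0.0023,0,0,0,0,0],[0.004,0.0023,0,0,0,0,0],[0.004,0.0023,0,0,0,0,0],[0.0038,0.0014,0,0,0,0,0],[0.0038,0.0014,0,0,0,0,0],[0.0038,0.0014,0,0,0,0,0],[0.0038,0.0014,0,0,0,0,0],[0,0,0,0,0,0,0]],
])

```text
t: 20.38
eef_pos: [0.5835, -0.0339, 0.0543]
tool_rot: [0.0, 0.739, 0.674, -0.001]
contact_force: [-2.6, -4.7, 1.3]
gripper_width: 0.002
grasp_force: 2.0
```

Request:
move_arm([
  [[0.002,0,0,0,0,0,0],[0.002,0,0,0,0,0,0],[0.0015,0,0,0,0,0,0],[0,0,0,0,0,0,0]],
])

```text
t: 20.88
eef_pos: [0.5834, -0.0336, 0.0544]
tool_rot: [0.002, 0.74, 0.672, -0.003]
contact_force: [-2.4, -15.8, 0.5]
gripper_width: -0.0
grasp_force: 7.6
```

Request:
move_arm([
  [[-0.006,0,0,0,0,0,0],[-0.012,0,0,0,0,0,0],[-0.012,0,0,0,0,0,0],[0,0,-0.03,0,0,0,0],[0,0,-0.05,0,0,0,0],[0,0,-0.05,0,0,0,0],[-0.04,-0.03,0,0,0,0,0],[0,0,0,0,0,0,0],[0,0,0,0,0,0,0]],
])

```text
t: 22.0
eef_pos: [0.5484, -0.0939, 0.1843]
tool_rot: [-0.0, 0.739, 0.674, 0.0]
contact_force: [-0.5, 0.1, 1.2]
gripper_width: -0.001
grasp_force: 0.0
```

```bash
python3 - <<'E'
from plan import *
o=bot.get_obs(); im=imaging.read_camera("wrist"); s=imaging.read_camera("scene"); print(o["t"],o["eef_pos"])
cv2.imwrite("pics/w6.png",np.hstack([cv2.resize(im[:300,100:400],(450,450)),cv2.resize(s[150:290,200:309],(350,450))])[...,::-1])
E
```

```text
22.0 [ 0.5483797  -0.09386876  0.18430835]
```

View pics/w6.png

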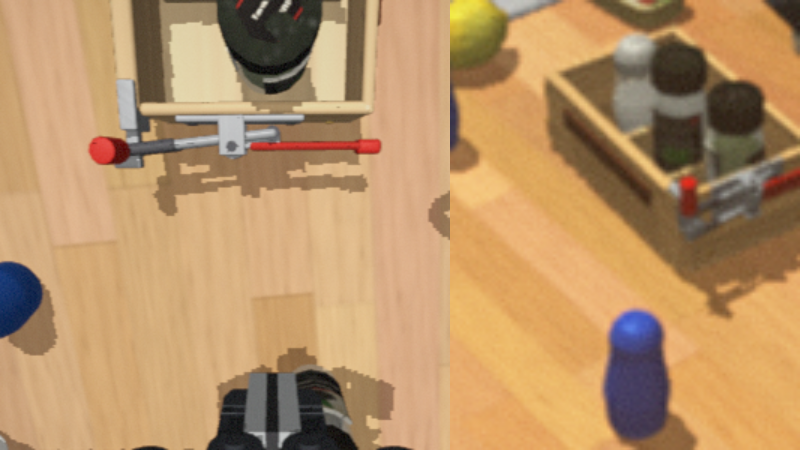

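The red lever lies flat along the crate's right side, with its tip at (370,146). The bail is hooked in front of the keeper, with the knob at (108,151). The gate is shut, the salt stands in its bay, and the gripper is clear.

```bash
python3 -c "
from station import bot
print(bot.hand_in())"
```

```text
the job is handed in; nothing more can be done
None
```

I handed the job in: the salt stands upright on the cork mat, the gate is shut, the bail is hooked over the keeper and the red lever is flat. The last pictures show this, but the hand-in gave no verdict.

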